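# Close the inner flaps and show the lid at the photo mark

## Robot

A 6-joint arm with a two-finger parallel gripper is mounted at the origin on the work surface. World frame = base frame: x ahead of the robot, y to its left, z up, the work surface at z = 0. Lengths are in m, angles in rad, forces in N, time in s.
With the tool pointing down it reaches from about 0.4 to 0.825 m from the base axis. Payload 7 kg.
Tool frame: the origin (TCP) lies midway between the tips of the shut fingers; the grasp point (between the pads) lies 19 mm behind it; z points along the fingers, y is the direction in which the jaws open and shut (so a half turn about z gives the same grasp; the last joint's range is limited). The gripper opens to 85 mm and grips with 20 to 120 N. Pads are 22 mm wide; open, the fingers measure 114 mm over their backs; the gripper's body (76 mm by 85 mm) begins 54 mm behind the grasp point. The pads swing forward as they close: fully open they stand 13 mm farther back than shut.
Start: joints at [1.589, 0.359, 0.012, 0, -1.224, -0.288], TCP at [0.18, 0.651, 0.196] pointing down, gripper open.
Joint ranges: [-3.07, 3.07], [-1.43, 2.12], [-1.02, 1.25], [-3.03, 1.67], [-3.05, -0], [-3.03, 3.03]. Speed limits (rad/s): [2.39, 2.39, 3.01, 3.14, 3.14, 3.14].

## Interface

Orientations are given as a unit quaternion [x, y, z, w].
In Python, from bench import manip gives the robot as it stands. Calls block until the motion is done:
- manip.move_to(position, orientation): joint-space move of the TCP to a pose.
- manip.line_to(position, rot=None, rate=0.15, stop_force=None): straight line of the TCP; rot=None keeps the orientation; rate is the mean speed in m/s. With stop_force (N) it stops when the force on the tool has changed by that much, and returns True; else False.
- manip.movej(angles): joint-space move.
- manip.gripper_to(opening): finger opening in m; the grip force is fixed at half the most; returns when the fingers have stopped.
- manip.dwell(seconds).
- manip.inverse_kinematics(position, orientation): joint angles nearest the present ones, or None.
- manip.get_state(): the state.
- manip.grab_frame(name): name is "scene" or "top"; returns a dict with "img" (384x512x3 uint8, red, green, blue), "camera_matrix" (3x3 intrinsics, pixels), "origin" and "orientation" of the camera in the world. Camera axes: x right, y up, looking along -z (the intrinsics and any distortion apply to the point x, -y, -z); pixel columns grow to the right and rows downward; lengths in m; the calibration is good to about 2 mm. A picture is of the moment at which its call begins. There is no depth.
A pose or a line that the arm cannot do raises manip.PlanningError and nothing moves.
- manip.close_job(): hands the job in, once; it reports no verdict.
The state is a dict: "t": time; "q": joint angles; "qd": joint speeds; "effort": joint torques, N m; "tcp_pos": TCP position; "tcp_rot": TCP orientation; "contact_force": force on the tool from outside, world axes, zero at the start; "moment": the same for the moment, N m; "gripper_width": finger opening in m.
Only numpy, scipy, OpenCV 4.12 (cv2) and the standard library are available. Lean on these libraries where they do the work, as an engineer would, in place of code of your own. Each camera call takes 0.05 s, during which the arm holds its last target. There are 200 camera calls.

## Task

Get the teapot's gift box ready for its photo: fold the short cardboard inner flap down flat over the teapot first, then the longer flap down flat over it. Then swing the box's lid forward and down until it is at the same slope as the steel pointer on the gauge beside it, and keep holding it there: the program finishes with the gripper still holding the lid up at the mark. Do not let the lid drop shut, do not turn the pointer, and leave the teapot in the box and the things around it as they are.

Things in the scene. Friction and masses are not known exactly. Their poses are not given: they have to be found in the camera images.
- giftbox: the blue cloth-covered gift box, open on top, 190 mm deep (its x) by 180 mm wide (its y), walls 6 mm, rim 112 mm above the table. It stands on a 250 x 320 x 12 mm plywood board (x -125 to 125, y -180 to 140 mm) and does not move. Origin: on the table under the box's centre. Its x axis points away from the robot (yaw within 0.3 rad of ahead), from the box's front to the side with the lid's hinge; its y points to the left, z up.
- short_flap (a joint): angle of the short cardboard flap, hinged on the box's left (+y) wall: 0 = folded flat over the box (a hard stop), 1.57 = standing upright, more = leaning outward (up to 2.3). A stiff crease: it stays where it is left; about 1 N at its edge moves it. The flap is 70 mm long from hinge to edge, 150 mm wide along the box's x (75 mm either side of the centre), 4 mm thick.
- short_flap_hinge (a point): middle of the short flap's hinge line, 112 mm above the table, at y = 87 mm of the box; the hinge runs along the box's x
- short_flap_edge (a point): middle of the short flap's free edge, 70 mm from the hinge
- long_flap (a joint): angle of the long cardboard flap, hinged on the box's right (-y) wall: 0 = folded flat (a hard stop), 1.57 = upright, more = leaning outward (up to 2.3). As stiff as the short one. 115 mm long from hinge to edge, 150 mm wide along the box's x, 4 mm thick; folded, its edge lies over that of the short flap.
- long_flap_hinge (a point): middle of the long flap's hinge line, 116.5 mm above the table, at y = -87 mm of the box; along the box's x
- long_flap_edge (a point): middle of the long flap's free edge, 115 mm from the hinge
- lid (a joint): angle of the lid: 0 = shut (level), 1.57 = upright; starts about upright (1.48 to 1.65), stop at 1.75. The blue lid is a stiff board, 185 mm from hinge to free edge, 180 mm wide, 10 mm thick, about 0.3 kg. The hinge holds it only near upright; lower down it falls shut unless held.
- lid_hinge (a point): middle of the lid's hinge line, on the box's far (+x) edge, 128 mm above the table, at x = 95 mm of the box; the hinge runs along the box's y
- lid_edge (a point): middle of the lid's free edge, in the middle of its thickness, 185 mm from the hinge
- pointer (a joint): angle of the gauge's steel pointer, measured as the lid's: 0 = level, towards the box's front, 1.57 = upright; 0.8 to 1.15 here. This is the mark: the lid must have the same angle. It stays put unless it is pushed.
- pointer_hinge (a point): the pointer's pivot, in line with the lid's hinge, 128 mm above the table and 148 mm to the right (-y) of the box's middle, on a dark steel post (204 mm high, at y = -163 mm of the box) from whose top a thin dark arc of 72 mm radius curves forward behind the pointer
- pointer_tip (a point): the tip of the pointer, a bright flat steel bar 95 mm long from its pivot, 14 mm wide and 6 mm thick, edge-on from above
- packed_pot: the clay teapot in the box, 150 mm long, 90 mm wide, 86 mm high, its top at least 8 mm below the folded flaps; origin under its centre. Do not disturb it.
- brown_pot: a reddish clay teapot, 124 mm long, 77 mm high; stands well to the right of the box; leave it alone
- dark_pot: a dark clay teapot, 131 mm long, 82 mm high; stands well to the left of the box; leave it alone
- cup: a clay teacup, 60 mm wide, 45 mm high, standing beside the box; leave it alone
- spare_lid: a loose teapot lid, 60 mm wide, 28 mm high, lying beside the box; leave it alone
- caddy: a steel tea can, 60 mm wide, 85 mm high, right of the box; leave it alone
- brush: a brush lying left of the box; leave it alone

How it is judged:
On the way, in this order (a step that is already met when the one before it is completed fails the run):
1. the short flap is folded down flat, the lid still open (value of joint short_flap below 0.15 rad and value of joint lid above 1.3 rad), for 0.2 s.
2. the long flap is folded down over it, the lid still open (all of step 1 and value of joint long_flap below 0.15 rad), for 0.2 s.
3. the lid is held at the pointer's slope (angle between the x axis of lid_edge and the x axis of pointer_tip, either way round below 0.1 rad and contact force between the fingers and lid_c0 above 0.2 N), for 0.3 s.
At the end, for the whole second after the job is handed in: The lid is held still by the fingers (contact force above 0.2 N, lid turning slower than 0.05 rad/s) within 0.1 rad of the pointer's slope, and both flaps are folded down to within 0.15 rad of flat (all of step 3 and velocity of joint lid between -0.05 and 0.05 rad/s and value of joint each of short_flap, long_flap below 0.15 rad); the arm keeps its last pose, push and grip.
It fails at once if the lid dropped or was pushed nearly shut (value of joint lid below 0.5 rad).
It fails at once if the pointer was turned (distance of pointer_tip from where it was at the start of the episode above 0.008 m).
It fails at once if the teapot in the box was disturbed (distance of packed_pot from where it was at the start of the episode above 0.015 m).
It fails at once if something around the box was disturbed (distance of any of brown_pot, dark_pot, cup, spare_lid, caddy, brush from where it was at the start of the episode above 0.03 m).
It also fails if it takes over 54 s, if anything falls off the work surface, if the arm or the gripper's body presses on something with over 40 N, if the wrist force passes 120 N, or if a joint passes its speed limit or range.

## Working session

There is one attempt and no reset: what is moved stays moved. The work goes in short steps, each a Python script; the robot and the scene stay as the last script left them, time stands still between calls to the robot, and variables do not carry over. Pictures are saved under pics/ and viewed, about 8 in all and at most 12, crops included, and the job is handed in when it is done.

```bash
ls; mkdir -p pics; python3 - <<'E'
from bench import manip
import cv2,pickle
d={}
for n in("scene","top"):
    f=manip.grab_frame(n); d[n]=f
    cv2.imwrite(f"pics/{n}0.png",f["img"][:,:,::-1])
    print(n,f["camera_matrix"],f["origin"],f["orientation"],f.keys())
pickle.dump(d,open("f0.pkl","wb"))
s=manip.get_state();print(s)
E
```

```text
pics
scene [[396.86810655   0.         260.78821838]
 [  0.         396.86810655 198.57442852]
 [  0.           0.           1.        ]] [0.70165055 0.65808417 1.1532649 ] [0.03295758 0.28794849 0.95193524 0.09908968] dict_keys(['img', 'camera_matrix', 'origin', 'orientation'])
top [[419.77555735   0.         250.6821    ]
 [  0.         419.77555735 196.88500247]
 [  0.           0.           1.        ]] [ 0.45198673 -0.02921364  1.35031773] [ 0.02930122 -0.01005668 -0.70208168  0.71142225] dict_keys(['img', 'camera_matrix', 'origin', 'orientation'])
{'t': 0.1, 'q': array([ 1.58908924e+00,  3.59327999e-01,  1.11290709e-02, -2.97863791e-04,
       -1.22409729e+00, -2.88094337e-01]), 'qd': array([-0.0006068 , -0.00384189,  0.00262042,  0.00112111, -0.00069538,
        0.00203849]), 'effort': array([-1.09732515e-03, -5.84765303e+01,  2.94107616e+01,  6.95468724e+00,
       -3.17834783e-03,  2.66673510e-06]), 'tcp_pos': array([0.17982405, 0.65009371, 0.19474178]), 'tcp_rot': array([ 9.90907580e-01, -1.34542135e-01, -2.39541111e-05,  7.62532847e-04]), 'contact_force': array([ 0.19071761,  0.21814242, -0.16633569]), 'moment': array([-0.02939039, -0.04115962, -0.03172314]), 'gripper_width': 0.08510566315032743}
```

View pics/scene0.png

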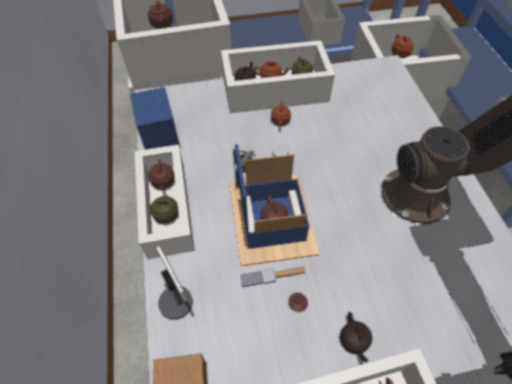

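View pics/top0.png

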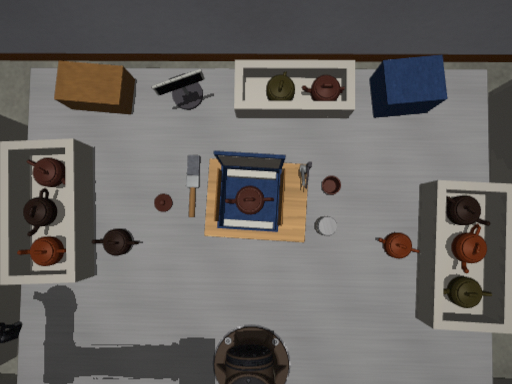

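The scene view shows the box at about (275,205), its lid seen edge-on at (240,165), and the flaps standing at (270,168) and (278,225). The top view shows the box at (250,198), the gauge at (305,175), the cup at (331,185) and the caddy at (327,226). Next I'll fit the board and look at enlarged crops.

```bash
cat > h.py <<'E'
import numpy as np,cv2,pickle
from scipy.spatial.transform import Rotation as R
def ray(f,u,v):
    K=f["camera_matrix"];d=np.array([(u-K[0,2])/K[0,0],-(v-K[1,2])/K[1,1],-1])
    return np.array(f["origin"]),R.from_quat(f["orientation"]).apply(d)
def onz(f,u,v,z):
    o,d=ray(f,u,v);return o+d*(z-o[2])/d[2]
def onplane(f,u,v,p,n):
    o,d=ray(f,u,v);return o+d*(np.dot(p-o,n)/np.dot(d,n))
def proj(f,P):
    p=R.from_quat(f["orientation"]).inv().apply(np.atleast_2d(P)-f["origin"]);K=f["camera_matrix"]
    return np.c_[K[0,2]-K[0,0]*p[:,0]/p[:,2],K[1,2]+K[1,1]*p[:,1]/p[:,2]]
E
python3 - <<'E'
from h import *
d=pickle.load(open("f0.pkl","rb"))
for n,(x0,y0) in dict(top=(195,140),scene=(220,135)).items():
    f=d[n];im=f["img"];hsv=cv2.cvtColor(im,cv2.COLOR_RGB2HSV)
    m=cv2.inRange(hsv,(8,90,120),(25,255,255))
    r=np.zeros_like(m);r[y0:y0+130,x0:x0+120]=1;m=m*r
    pts=cv2.findNonZero(m)
    print(n,len(pts)); 
    m=cv2.morphologyEx(m,cv2.MORPH_OPEN,np.ones((3,3)))
    if n=="top":
        P=np.array([onz(f,u,v,.012)[:2] for u,v in cv2.findNonZero(m)[:,0]],np.float32)
        (c,s,a)=cv2.minAreaRect(P);print(c,s,a)
        print(cv2.boxPoints((c,s,a)))
    c=im[y0:y0+130,x0:x0+120] if n=="top" else im[y0:y0+130,x0:x0+120]
    cv2.imwrite(f"pics/{n}crop.png",cv2.resize(c[:,:,::-1],None,fx=4.5,fy=4.5,interpolation=cv2.INTER_CUBIC))
E
```

```text
top 2919
(0.517888069152832, -0.010097086429595947) (0.317974716424942, 0.2474002242088318) 87.3039779663086
[[ 0.38684657 -0.16308996]
 [ 0.63397294 -0.17472696]
 [ 0.6489296   0.14289579]
 [ 0.4018032   0.15453279]]
scene 319
```

View pics/topcrop.png

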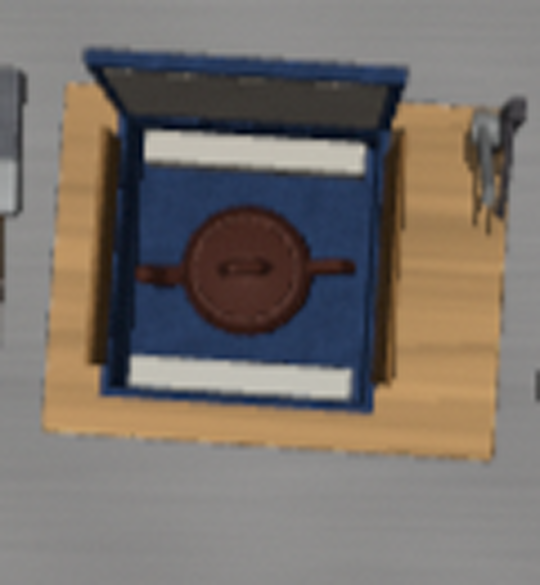

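View pics/scenecrop.png

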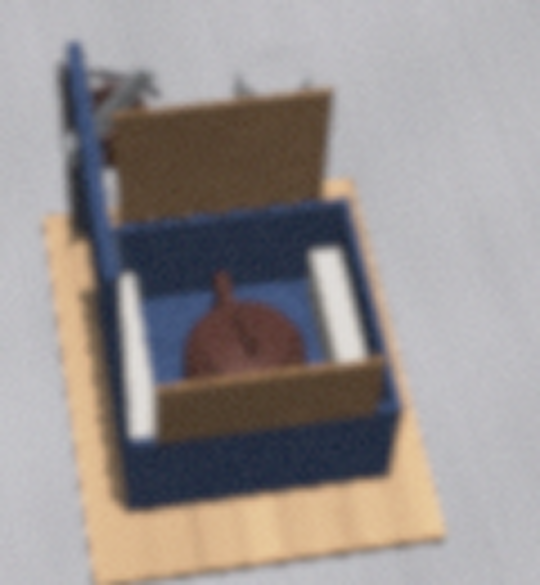

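The crops show both flaps leaning outward. The short flap's edge is near top-crop x≈97 and the long flap's near x≈400. The pointer is the light bar at crop (480,110)-(490,195), with the dark post and arc to its right. I'll check the box frame and zoom in on the gauge.

```bash
cat >> h.py <<'E'
yaw=-0.047; B0=np.array([0.5188,0.0099,0.]); RB=R.from_euler('z',yaw)
def W(p): return RB.apply(p)+B0
def L(p): return RB.inv().apply(np.asarray(p)-B0)
def onloc(f,u,v,ax,val):
    n=np.zeros(3);n[ax]=1
    return L(onplane(f,u,v,W(n*val),RB.apply(n)))
E
python3 - <<'E'
from h import *
d=pickle.load(open("f0.pkl","rb"));T,S=d["top"],d["scene"]
t=lambda x,y:(195+x/4.5-.4,140+y/4.5-.4); s=lambda x,y:(220+x/4.5-.4,135+y/4.5-.4)
print("front rim corners",onloc(T,*t(102,392),2,.112),onloc(T,*t(372,410),2,.112))
print("scene front-left rim",onloc(S,*s(398,408),2,.112))
for n,p,y in(("short",(97,360),-.075+0),("short",(105,130),.075)):print(n,"y,z of T ray on x plane",onloc(T,*t(*p),0,y))
for p,x in(((160,383),.075),((383,358),-.075)):
  # scene short top edge: solve theta
  a=onloc(S,*s(*p),0,x);print("short S",a)
for p,x in(((112,112),.075),((330,90),-.075)):print("long S",onloc(S,*s(*p),0,x))
for p,x in(((405,130),.075),((388,383),-.075)):print("long T",onloc(T,*t(*p),0,x))
print("lid edge T: ",onloc(T,*t(90,52),1,.09),onloc(T,*t(408,72),1,-.09))
print("lid edge S: ",onloc(S,*s(75,42),1,.09))
th=np.array([.8,.9,1.,1.1,1.15])
tip=W(np.c_[.095-.095*np.cos(th),-.148+0*th,.128+.095*np.sin(th)]);piv=W([[.095,-.148,.128]])
ims=[]
for f,(x,y,w,h) in((T,(292,152,32,40)),(S,(230,140,40,40))):
    k=9;c=cv2.resize(f["img"][y:y+h,x:x+w,::-1],None,fx=k,fy=k,interpolation=cv2.INTER_CUBIC)
    for P,col in((tip,(0,0,255)),(piv,(0,255,0))):
        for u,v in proj(f,P): cv2.circle(c,(int((u-x+.5)*k),int((v-y+.5)*k)),2,col,-1)
    ims.append(c)
    print(proj(f,tip),proj(f,piv))
cv2.imwrite("pics/g.png",np.hstack(ims))
E
```

```text
front rim corners [-0.0916128   0.08826548  0.112     ] [-0.09247284 -0.08885158  0.112     ]
scene front-left rim [-0.09104562  0.08997463  0.112     ]
short y,z of T ray on x plane [-0.075       0.18494456 -0.73133053]
short y,z of T ray on x plane [0.075      0.091983   0.16150873]
short S [0.075      0.12349128 0.24505331]
short S [-0.075       0.08710326  0.17579274]
long S [ 0.075      -0.07885484  0.25226946]
long S [-0.075      -0.0960415   0.22611165]
long T [ 0.075      -0.09361908  0.24773952]
long T [-0.075      -0.10258536  0.01640504]
lid edge T:  [0.10518867 0.09       0.28107907] [ 0.09755754 -0.09        0.32182398]
lid edge S:  [0.10882424 0.09       0.51439075]
[[302.4286488  188.62324152]
 [302.79060776 185.85300986]
 [303.14127591 182.86291492]
 [303.47623877 179.68636842]
 [303.63648313 178.03958628]] [[301.41259028 167.81162184]]
[[256.49710224 152.17601625]
 [254.23779509 151.14399344]
 [251.77271164 150.28147381]
 [249.1275105  149.60055634]
 [247.74620817 149.3314086 ]] [[236.57441784 168.19444299]]
```

View pics/g.png

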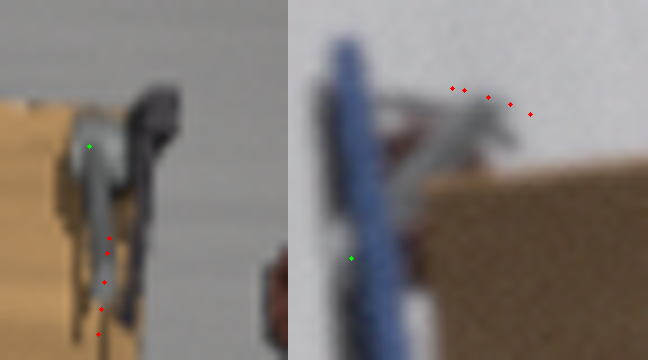

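The gauge crop shows the pointer tip at about (103,295) in the top part and (490,108) in the scene part, so the slope is roughly 1.0 rad (to be refined later). Now the flap and lid angles: I'll project the edge corners per angle and compare them with the observed pixels.

```bash
python3 - <<'E'
from h import *
d=pickle.load(open("f0.pkl","rb"));T,S=d["top"],d["scene"]
ct=lambda P:((proj(T,P)-[195,140]+.4)*4.5).round().astype(int).tolist(); cs=lambda P:((proj(S,P)-[220,135]+.4)*4.5).round().astype(int).tolist()
for a in(1.3,1.5,1.6,1.7,1.8,1.9,2.0,2.1,2.2):
    c,s=np.cos(a),np.sin(a)
    sh=W([[x,.087-.07*c,.112+.07*s] for x in(.075,-.075)]); lo=W([[x,-.087+.115*c,.1165+.115*s] for x in(.075,-.075)])
    print(a,"short T",ct(sh),"S",cs(sh)," long T",ct(lo),"S",cs(lo))
for a in(1.45,1.5,1.55,1.6,1.65):
    li=W([[.095-.185*np.cos(a),y,.128+.185*np.sin(a)] for y in(.09,-.09)]);print(a,"lid T",ct(li),"S",cs(li))
E
```

```text
1.3 short T [[140, 129], [124, 369]] S [[147, 362], [377, 330]]  long T [[341, 131], [326, 382]] S [[118, 163], [343, 135]]
1.5 short T [[117, 127], [102, 367]] S [[151, 378], [382, 346]]  long T [[379, 132], [364, 384]] S [[113, 132], [336, 105]]
1.6 short T [[106, 126], [90, 367]] S [[152, 388], [385, 356]]  long T [[398, 133], [384, 386]] S [[110, 119], [332, 91]]
1.7 short T [[95, 126], [79, 366]] S [[154, 398], [387, 365]]  long T [[417, 134], [403, 387]] S [[108, 106], [329, 79]]
1.8 short T [[84, 125], [69, 365]] S [[156, 408], [389, 375]]  long T [[436, 136], [422, 388]] S [[106, 95], [325, 69]]
1.9 short T [[74, 125], [58, 365]] S [[157, 419], [391, 386]]  long T [[454, 138], [440, 389]] S [[104, 86], [321, 59]]
2.0 short T [[64, 125], [48, 364]] S [[159, 430], [393, 397]]  long T [[471, 139], [458, 390]] S [[102, 78], [318, 52]]
2.1 short T [[55, 125], [39, 364]] S [[160, 441], [395, 408]]  long T [[488, 141], [474, 391]] S [[100, 72], [314, 46]]
2.2 short T [[47, 125], [31, 363]] S [[162, 452], [396, 419]]  long T [[503, 144], [489, 392]] S [[99, 67], [311, 42]]
1.45 lid T [[80, 101], [404, 119]] S [[154, 273], [110, 37]]
1.5 lid T [[81, 84], [405, 103]] S [[138, 274], [96, 38]]
1.55 lid T [[82, 68], [406, 86]] S [[122, 276], [81, 39]]
1.6 lid T [[83, 51], [407, 69]] S [[106, 278], [66, 41]]
1.65 lid T [[84, 35], [408, 53]] S [[90, 280], [52, 44]]
```

The short flap is at about 1.58 rad, the long flap at about 1.60 and the lid at about 1.58, and the views agree to within 2–3 mm. I'll fold the short flap first.

```bash
cat > act.py <<'E'
from h import *
from bench import manip
def quat(th,flip):   # tool z along lid (edge->hinge) at lid angle th, jaws across the lid
    z=np.array([np.cos(th),0,-np.sin(th)]); y=np.array([np.sin(th),0,np.cos(th)])*flip
    return (RB*R.from_matrix(np.c_[np.cross(y,z),y,z])).as_quat()
def down(): 
    return quat(np.pi/2,FLIP)
FLIP=-1
def fold(side,x,hy,hz,r,a0=1.62,hw=.011):
    def P(a,extra=0):
        s,c=np.sin(a),np.cos(a)
        return W([x,side*(hy-r*c+.002*s+hw+extra),hz+r*s+.002*c])
    q=down(); st=P(a0,.035); up=st.copy(); up[2]=max(.27,hz+r+.06)
    manip.move_to(up,q); manip.line_to(st,rate=.2); manip.line_to(P(a0,.004),rate=.12)
    for a in np.linspace(a0,.12,13): manip.line_to(P(a),rate=.12)
    e=P(0); e[2]-=.004
    hit=manip.line_to(e,rate=.03,stop_force=7)
    s=manip.get_state(); print("end",hit,L(s["tcp_pos"]),s["contact_force"],s["t"])
    e=s["tcp_pos"].copy(); e[2]=up[2]; manip.line_to(e,rate=.25)
def snap(tag,boxes):
    ims=[]; fr={}
    for n,(x,y,w,h,k) in boxes.items():
        f=manip.grab_frame(n); fr[n]=f
        ims.append(cv2.resize(f["img"][y:y+h,x:x+w,::-1],None,fx=k,fy=k,interpolation=cv2.INTER_CUBIC))
    H=max(i.shape[0] for i in ims)
    cv2.imwrite(f"pics/{tag}.png",np.hstack([cv2.copyMakeBorder(i,0,H-i.shape[0],0,0,0) for i in ims]))
    pickle.dump(fr,open(f"{tag}.pkl","wb"))
E
python3 - <<'E'
import act; from act import *
for fl in(1,-1):
    act.FLIP=fl
    for p in([-.03,.137,.27],[-.05,-.13,.28],[-.05,0,.1185],[.095,0,.283]):
        print(fl,p,np.round(manip.inverse_kinematics(W(p),down()) if manip.inverse_kinematics(W(p),down()) is not None else np.nan,2))
    for th in(1.3,1.0,.9):
        j=manip.inverse_kinematics(W([.095-.155*np.cos(th),0,.128+.155*np.sin(th)]),quat(th,fl));print(th,None if j is None else j.round(2))
E
```

```text
1 [-0.03, 0.137, 0.27] [ 0.67  0.05 -0.21  0.   -1.31  2.42]
1 [-0.05, -0.13, 0.28] [ 0.16 -0.02 -0.26  0.   -1.33  2.93]
1 [-0.05, 0, 0.1185] [ 0.45  0.09 -0.54  0.   -0.95  2.65]
1 [0.095, 0, 0.283] [ 0.33  0.22  0.01  0.   -1.37  2.77]
1.3 [ 0.45 -0.04 -0.38  0.15 -0.99  2.58]
1.0 [ 0.59 -0.3  -0.9   0.62 -0.58  2.04]
0.9 [ 2.56 -1.41 -1.01  0.56 -2.5   0.9 ]
-1 [-0.03, 0.137, 0.27] [ 0.67  0.05 -0.21  0.   -1.31 -0.72]
-1 [-0.05, -0.13, 0.28] [ 0.16 -0.02 -0.26  0.   -1.33 -0.21]
-1 [-0.05, 0, 0.1185] [ 0.45  0.09 -0.54  0.   -0.95 -0.49]
-1 [0.095, 0, 0.283] [ 0.33  0.22  0.01  0.   -1.37 -0.37]
1.3 [ 0.45 -0.04 -0.38  0.15 -0.99 -0.56]
1.0 [ 0.59 -0.3  -0.9   0.62 -0.58 -1.1 ]
0.9 [ 2.56 -1.41 -1.01  0.56 -2.5  -2.25]
```

```bash
python3 - <<'E'
from act import *
manip.gripper_to(0.0)
fold(1,-.03,.087,.112,.05)
snap("a1",dict(top=(195,140,120,120,3),scene=(220,135,120,130,3)))
for r in(.155,.165,.17):
  for th in(1.05,1.,.97,.94,.9,.85,.8):
    j=manip.inverse_kinematics(W([.095-r*np.cos(th),0,.128+r*np.sin(th)]),quat(th,-1));print(r,th,None if j is None else j.round(2))
E
```

```text
end False [-0.03007917  0.04793032  0.10981978] [ 0.36600656 -0.5348286  -0.32567062] 7.8417
0.155 1.05 [ 0.58 -0.26 -0.81  0.5  -0.65 -0.98]
0.155 1.0 [ 0.59 -0.3  -0.9   0.62 -0.58 -1.1 ]
0.155 0.97 [ 0.58 -0.32 -0.96  0.71 -0.54 -1.18]
0.155 0.94 [ 0.57 -0.34 -1.01  0.8  -0.49 -1.26]
0.155 0.9 [ 2.56 -1.41 -1.01  0.56 -2.5  -2.25]
0.155 0.85 None
0.155 0.8 None
0.165 1.05 [ 0.6  -0.28 -0.8   0.49 -0.68 -0.97]
0.165 1.0 [ 0.61 -0.32 -0.89  0.61 -0.62 -1.09]
0.165 0.97 [ 0.61 -0.34 -0.95  0.68 -0.58 -1.17]
0.165 0.94 [ 0.6  -0.36 -1.    0.77 -0.53 -1.24]
0.165 0.9 [ 2.54 -1.39 -1.    0.55 -2.48 -2.24]
0.165 0.85 None
0.165 0.8 None
0.17 1.05 [ 0.6  -0.29 -0.79  0.49 -0.7  -0.97]
0.17 1.0 [ 0.62 -0.33 -0.88  0.6  -0.64 -1.09]
0.17 0.97 [ 0.62 -0.35 -0.94  0.67 -0.6  -1.16]
0.17 0.94 [ 0.61 -0.37 -0.99  0.76 -0.56 -1.24]
0.17 0.9 [ 2.54 -1.37 -1.    0.55 -2.46 -2.24]
0.17 0.85 None
0.17 0.8 None
```

View pics/a1.png

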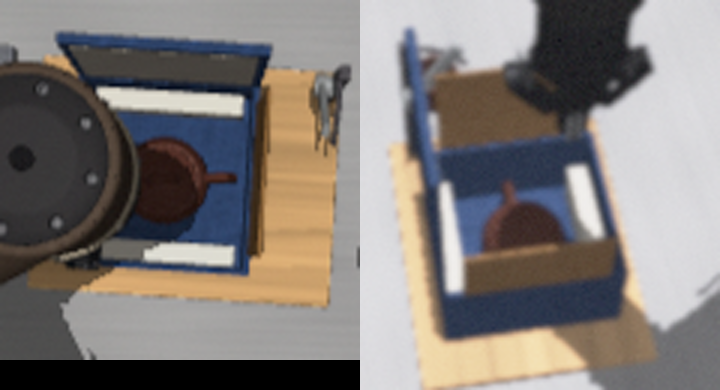

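The picture shows the short flap still standing (edge at scene-crop 465–615, row ~250) although the sweep ended at z≈0.11 with no contact. I need to know why before repeating it.

```bash
python3 - <<'E'
from act import *
s=manip.get_state();print(s["gripper_width"],L(s["tcp_pos"]),R.from_quat(s["tcp_rot"]).as_matrix().round(3),s["t"])
fr=pickle.load(open("a1.pkl","rb"))
print("tcp in S crop",(proj(fr["scene"],s["tcp_pos"])-[220,135])*3+[360,0],"T",(proj(fr["top"],s["tcp_pos"])-[195,140])*3)
# raise, step outward and look at the flap
manip.line_to(W([-.03,.137,.27]),rate=.25); manip.line_to(W([-.03,.15,.162]),rate=.25)
snap("a2",dict(top=(195,140,120,120,3),scene=(220,135,120,130,3)))
print((proj(fr["scene"],manip.get_state()["tcp_pos"])-[220,135])*3+[360,0])
E
```

```text
7.922650125921159e-06 [-0.03076271  0.04767884  0.26880905] [[-0.047 -0.999 -0.002]
 [-0.999  0.047 -0.001]
 [ 0.001  0.002 -1.   ]] 8.7333
tcp in S crop [[567.14176483 154.30941114]] T [[ 98.98168623 195.05422139]]
[[579.70242158 307.45358965]]
```

View pics/a2.png

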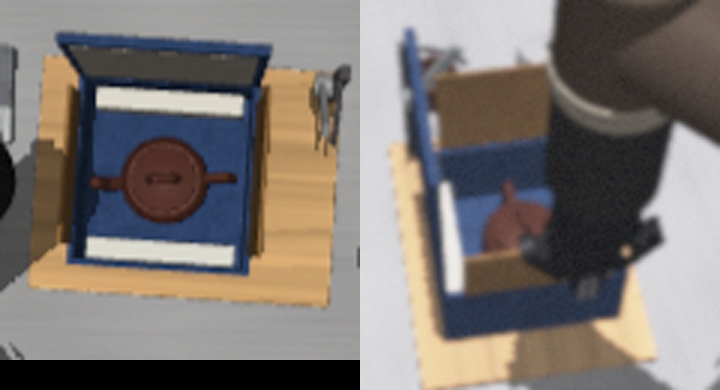

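The top view shows the flap unchanged (~1.58) and the tool outside it. I'll repeat the push slowly and log force at each step.

```bash
python3 - <<'E'
from act import *
for y in np.arange(.125,.064,-.006):
    manip.line_to(W([-.03,y,.162]),rate=.1); s=manip.get_state(); print(L(s["tcp_pos"]).round(4),RB.inv().apply(s["contact_force"]).round(2),s["moment"].round(2))
snap("a3",dict(top=(195,140,120,120,3),scene=(220,135,120,130,3)))
E
```

```text
[-0.0298  0.1243  0.1625] [0.17 0.45 0.12] [-0.01  0.   -0.02]
[-0.03    0.1188  0.162 ] [-0.95  0.11  0.57] [-0.02  0.03 -0.04]
[-0.03    0.1128  0.1619] [-0.1   0.22 -0.47] [ 0.   -0.   -0.03]
[-0.03    0.1067  0.162 ] [-0.39 -0.49 -0.35] [-0.01  0.04  0.02]
[-0.03    0.1007  0.162 ] [-0.52  0.36  0.22] [0.01 0.   0.  ]
[-0.03    0.0947  0.162 ] [0.17 0.13 0.55] [ 0.02 -0.04 -0.01]
[-0.03    0.0887  0.162 ] [0.78 0.51 0.85] [-0.03  0.04  0.01]
[-0.03    0.0827  0.162 ] [-0.48 -0.33  1.48] [ 0.02 -0.03  0.07]
[-0.0301  0.0767  0.162 ] [ 0.66 -1.04 -0.86] [0.01 0.02 0.01]
[-0.03    0.0707  0.162 ] [0.17 0.44 0.2 ] [-0.03 -0.   -0.02]
[-0.03    0.0647  0.162 ] [ 0.05  0.47 -0.27] [-0.02 -0.   -0.02]
```

View pics/a3.png

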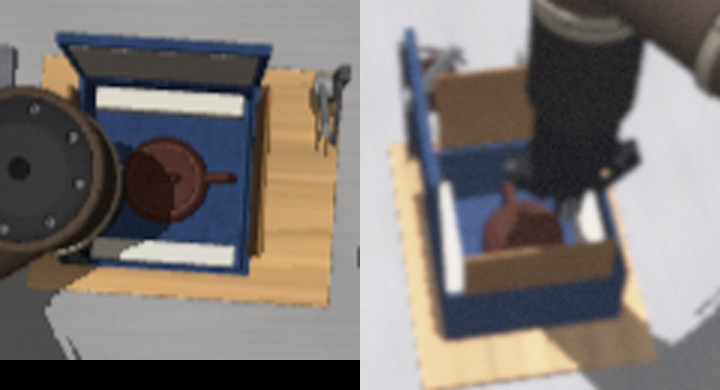

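The tool passed with no force, and its tip appears above the flap in the image. It may really sit higher than the reported TCP, so I'll measure the fingertip from image differences.

```bash
python3 - <<'E'
from act import *
s=manip.get_state(); f0=pickle.load(open("f0.pkl","rb"))["scene"]; f=pickle.load(open("a3.pkl","rb"))["scene"]; f2=pickle.load(open("a2.pkl","rb"))["scene"]
for nm,ff,tl in(("a3",f,[-.03,.0647,.162]),("a2",f2,[-.03,.15,.162])):
    d=cv2.absdiff(ff["img"],f0["img"]).max(2)
    u,v=proj(ff,W(tl))[0]; print(nm,"pred tip",u.round(1),v.round(1))
    for z in(.17,.18,.19,.2): print(z,proj(ff,W([tl[0],tl[1],z]))[0].round(1))
    print(d[int(v)-16:int(v)+8,int(u)-8:int(u)+9])
# enlarge
c=f["img"][178:226,270:318,::-1]; c2=f2["img"][205:253,276:324,::-1]
cs=[]
for c,ff,o,tl in((c,f,(270,178),[-.03,.0647,.162]),(c2,f2,(276,205),[-.03,.15,.162])):
    c=cv2.resize(c,None,fx=8,fy=8,interpolation=cv2.INTER_CUBIC); c=cv2.convertScaleAbs(c,alpha=1.6,beta=15)
    for z,col in((.162,(0,0,255)),(.18,(0,255,0)),(.2,(255,0,0))):
        p=(proj(ff,W([tl[0],tl[1],z]))[0]-o+.5)*8; cv2.circle(c,tuple(int(a) for a in p),3,col,-1)
    cs.append(c)
cv2.imwrite("pics/tip.png",np.hstack(cs))
E
```

```text
a3 pred tip 287.6 212.2
0.17 [287.8 210.8]
0.18 [288. 209.]
0.19 [288.2 207.1]
0.2 [288.4 205.2]
[[ 37  28  26  35  39  40  36  43  42  59  80 136 176 183 191 191 179]
 [ 52  49  63  57  52  53  60  61  68  65  83 120 164 180 187 180 167]
 [ 74  81  80  75  69  76  81  75  71  69  70 112 159 180 190 170 131]
 [ 79  87  89  84  80  80  81  82  75  71  69 102 150 179 178 140  83]
 [ 61  76  74  72  66  67  83  78  79  66  54  77 127 161 157 107  43]
 [ 39  48  44  33  35  53  75  80  78  54  40  57  93 141 133  76  16]
 [  8   9   6   6  12  42  72  82  64  44  34  37  79 122 109  50   2]
 [ 14  13   6   4   8  38  67  76  57  37  28  31  61 107  91  31   8]
 [ 18  16   9  13   6  34  66  77  57  35  28  19  45  91  70  15  13]
 [  7   8   4   7   6  34  68  66  44  33  29  19  31  54  40   2  17]
 [ 15  18  14  20  11  28  49  54  41  31  26  20  12  18   7  12  17]
 [ 30  28  34  29  28  27  31  29  25  24  27  13   6   9  20  20  21]
 [ 33  32  30  37  36  32  21  13  12  13  10  10  10  17  27  25  20]
 [ 36  35  35  31  33  30  26  10   9  12  11   8  14  24  27  27  19]
 [ 34  33
[... 1397 characters left out ...]
12  7  7  4  6  4 10 17 34 41 33 42 36 28  9  9  6]
 [ 8  8  5  7  2  5  5 24 28 39 31 28 32 25  8 17  5]
 [ 4  4  7  4  8  9 10 19 29 37 28 16 17 20 10  6  8]
 [ 4  7 11  3  9  8  9  9 11 10 10 17 14  8  7  8 10]
 [ 2  6  4 10 12  6  4  8 10  7  5 11  7 10 11  8 10]
 [ 8  2  3 11 10  6  8  6  7  8 10  9 12  5  9 10  8]
 [ 8  9 10  5  6 10  9 10  9  6  7  7  9  9  9  7 10]
 [ 8  2 10  8  6  7  3  9 10  9  6  7 13  9  8  8 11]
 [ 8 12  5 13  9  7 12  4  5  8  5  9 13 13 10 10 13]
 [ 7  9  9 11  9  8  7 14 16 12  7  5  6 13 16 19 21]
 [12 12 12  8 11 23 34 44 49 42 37 26 12  9 22 27 23]
 [42 46 45 44 46 52 65 73 74 76 71 62 45 12 12 25 28]
 [71 77 75 77 76 78 86 89 88 86 88 83 71 42  4 16 21]]
```

View pics/tip.png

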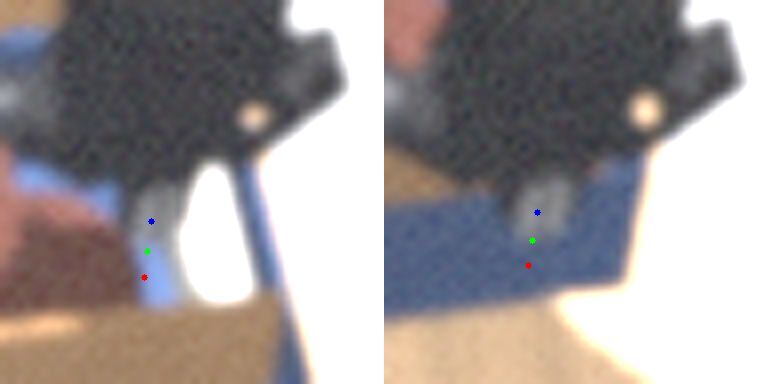

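The enlarged tips end at row ~237, where z≈0.18, while the reported TCP is 0.162. So the real fingertips are about 20 mm short of the reported TCP, and the tool passed just over the flap. I'll compensate by 20 mm along the tool and let the force stop confirm it on the folded flap.

```bash
python3 - <<'E'
s=open("act.py").read()
s=s.replace("FLIP=-1\n","FLIP=-1\nTO=.020\n",1)
s=s.replace("hz+r*s+.002*c])","hz+r*s+.002*c-TO])").replace("e[2]-=.004","e[2]-=.012").replace("stop_force=7","stop_force=5")
open("act.py","w").write(s)
E
python3 - <<'E'
from act import *
p=manip.get_state()["tcp_pos"];p[2]=.23;manip.line_to(p,rate=.25)
fold(1,-.03,.087,.112,.05)
snap("a4",dict(top=(195,140,120,120,3),scene=(220,135,120,130,3)))
E
```

```text
end False [-0.03005456  0.04802726  0.08192455] [-0.62040641  0.5255094  -0.40423979] 18.975
```

View pics/a4.png

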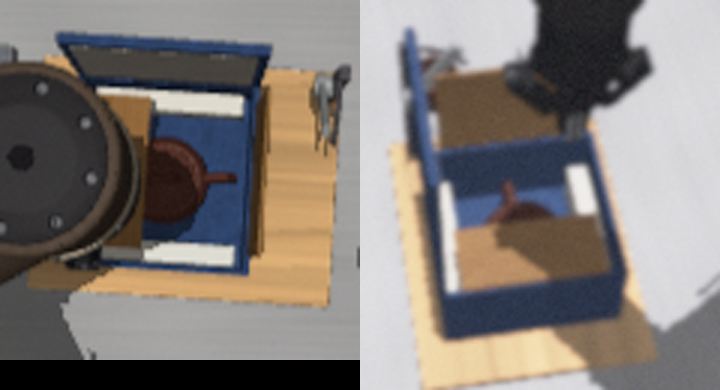

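The short flap folded most of the way: its edge is at top-crop x≈153 and at row ~220 in the scene crop. There was no force stop, so I'll measure the flap's angle numerically.

```bash
python3 - <<'E'
from act import *
fr=pickle.load(open("a4.pkl","rb"));T,S=fr["top"],fr["scene"]
for a in(0,.1,.2,.3,.4,.5):
    e=W([[x,.087-.07*np.cos(a)+.0*np.sin(a),.112+.07*np.sin(a)+.002] for x in(.06,0.,-.06)]); print(a,"T",proj(T,e).round(1).tolist(),"S",proj(S,e).round(1).tolist())
print("T rows cols 240-252:");
for r in(177,178,219): print(r,T["img"][r,240:253].tolist())
print("S col 262,275 rows 200-222");
for c in(258,276,290): print(c,[x.tolist() for x in S["img"][198:224,c]])
E
```

```text
0 T [[244.5, 177.0], [243.2, 197.2], [242.0, 217.5]] S [[254.9, 211.4], [274.1, 208.8], [293.1, 206.2]]
0.1 T [[244.3, 176.7], [243.0, 197.0], [241.8, 217.4]] S [[254.9, 210.2], [274.2, 207.6], [293.2, 205.1]]
0.2 T [[243.8, 176.4], [242.6, 196.9], [241.3, 217.4]] S [[255.0, 209.3], [274.3, 206.7], [293.5, 204.1]]
0.3 T [[243.1, 176.2], [241.9, 196.7], [240.6, 217.4]] S [[255.0, 208.6], [274.5, 206.0], [293.8, 203.4]]
0.4 T [[242.2, 175.9], [240.9, 196.5], [239.6, 217.3]] S [[255.1, 208.1], [274.7, 205.5], [294.1, 202.9]]
0.5 T [[241.1, 175.6], [239.8, 196.3], [238.4, 217.2]] S [[255.3, 207.8], [275.0, 205.2], [294.4, 202.6]]
T rows cols 240-252:
177 [[143, 102, 58], [144, 104, 60], [144, 104, 57], [148, 107, 61], [131, 97, 59], [84, 73, 67], [76, 73, 70], [88, 84, 79], [107, 104, 97], [109, 106, 100], [110, 108, 102], [128, 125, 118], [133, 130, 123]]
178 [[144, 103, 58], [144, 103, 60], [147, 107, 62], [147, 105, 60], [126, 94, 60], [65, 56, 57], [49, 49, 57], [49, 50, 58], [57, 64, 85], [60, 69, 93], [62, 69, 88], [63, 71, 87], [64, 71, 88]]
219 [[74, 53, 31], [74, 53, 30], [45, 4
[... 696 characters left out ...]
, 39, 35], [56, 37, 35], [59, 40, 37], [67, 48, 42], [83, 61, 50], [96, 75, 55], [98, 77, 58], [101, 77, 56], [104, 81, 62], [105, 83, 63], [98, 76, 58], [103, 79, 60], [100, 78, 57], [101, 81, 62], [99, 78, 58], [101, 79, 61], [103, 80, 59], [120, 96, 71], [146, 114, 82], [170, 131, 96]]
290 [[171, 167, 164], [159, 155, 153], [144, 141, 140], [133, 131, 131], [123, 122, 122], [117, 118, 121], [112, 113, 118], [105, 104, 110], [105, 97, 98], [102, 85, 76], [107, 86, 66], [103, 80, 59], [102, 81, 60], [107, 83, 64], [101, 79, 59], [103, 81, 60], [102, 80, 63], [105, 83, 64], [102, 80, 58], [100, 78, 59], [100, 78, 59], [100, 80, 58], [102, 81, 61], [102, 82, 61], [104, 81, 61], [100, 79, 57]]
```

Both views put the short flap at 0–0.05 rad, so it is flat. That implies the true tip lies about 30 mm behind the reported TCP. Now the long flap.

```bash
sed -i 's/^TO=.*/TO=.030/; s/e\[2\]-=.012/e[2]-=.014/; s/linspace(a0,.12,13)/linspace(a0,.13,11)/' act.py
python3 - <<'E'
from act import *
fold(-1,-.045,.087,.1165,.09)
snap("a5",dict(top=(195,140,120,120,3),scene=(220,135,120,130,3)))
fr=pickle.load(open("a5.pkl","rb"));T,S=fr["top"],fr["scene"]
for a in(0,.1,.2,.4,.6):
    e=W([[x,-.087+.115*np.cos(a),.1185+.115*np.sin(a)] for x in(.06,0.,-.06)]); print(a,"T",proj(T,e).round(1).tolist(),"S",proj(S,e).round(1).tolist())
for a in(1.5,1.55,1.6,1.65):
    li=W([[.095-.185*np.cos(a),y,.128+.185*np.sin(a)] for y in(.09,-.09)]);print(a,"lid T",proj(T,li).round(1).tolist(),"S",proj(S,li).round(1).tolist())
print(manip.get_state()["t"])
E
```

```text
end True [-0.04477161 -0.00834088  0.0845658 ] [-3.33529037  1.26685549  9.50726435] 25.1917
0 T [[240.7, 176.6], [239.5, 196.9], [238.2, 217.2]] S [[255.5, 213.6], [274.8, 211.0], [293.9, 208.4]]
0.1 T [[240.7, 176.2], [239.4, 196.6], [238.1, 217.2]] S [[255.4, 211.5], [274.9, 208.8], [294.1, 206.2]]
0.2 T [[241.1, 175.8], [239.8, 196.5], [238.5, 217.2]] S [[255.3, 209.0], [274.9, 206.3], [294.3, 203.7]]
0.4 T [[243.1, 175.1], [241.8, 196.2], [240.5, 217.3]] S [[254.9, 203.2], [274.7, 200.5], [294.4, 197.9]]
0.6 T [[246.7, 174.6], [245.4, 196.0], [244.1, 217.5]] S [[254.3, 196.3], [274.3, 193.7], [294.1, 191.1]]
1.5 lid T [[212.6, 158.3], [284.7, 162.4]] S [[250.3, 195.5], [240.9, 143.1]]
1.55 lid T [[212.8, 154.6], [284.9, 158.7]] S [[246.7, 195.9], [237.6, 143.4]]
1.6 lid T [[213.0, 151.0], [285.1, 155.0]] S [[243.1, 196.3], [234.3, 143.8]]
1.65 lid T [[213.3, 147.3], [285.3, 151.4]] S [[239.6, 196.9], [231.1, 144.3]]
26.1833
```

View pics/a5.png

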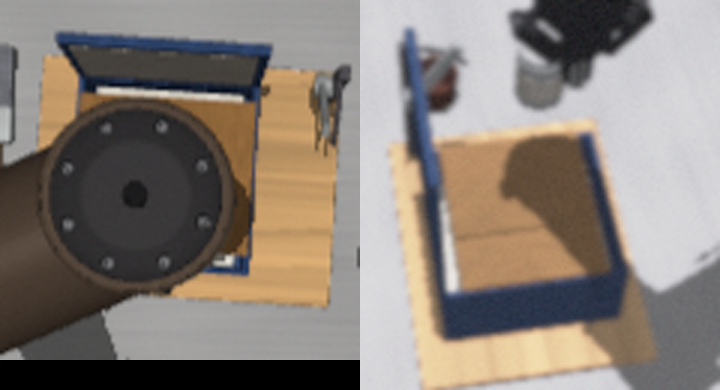

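The scene view shows both flaps flat, with the long flap's edge at crop row ~240 as predicted for 0 rad. The force stop puts the true fingertip 34 mm behind the TCP. The pointer is now in clear view, so I'll measure it.

```bash
python3 - <<'E'
from act import *
fr=pickle.load(open("a5.pkl","rb"));f0=pickle.load(open("f0.pkl","rb"))
S=fr["scene"];T=fr["top"]
np.set_printoptions(linewidth=220)
g=S["img"].astype(int)
print("S gray rows147-168 cols236-259");print(g[147:169,236:260].sum(2)//3)
print("sat (max-min)");print((g.max(2)-g.min(2))[147:169,236:260])
t=T["img"].astype(int);print("T rows160-192 cols 296-314");print(t[160:193,296:314].sum(2)//3)
for th in(.9,1.,1.1):
    c,s=np.cos(th),np.sin(th)
    P=[[.095-.095*c-o*s,-.148,.128+.095*s-o*c] for o in(-.007,0,.007)]+[[.095-.04*c,-.148,.128+.04*s]]
    print(th,"S",proj(S,W(P)).round(1).tolist(),"T",proj(T,W(P)).round(1).tolist())
E
```

```text
S gray rows147-168 cols236-259
[[113 122 155 187 205 210 211 207 210 208 209 207 206 205 205 205 206 207 208 208 209 209 209 211]
 [110 118 150 182 202 207 207 207 208 210 208 207 203 203 204 202 202 208 207 207 211 208 206 209]
 [108 116 140 174 190 195 194 197 198 204 205 203 203 198 191 192 197 199 204 209 209 209 211 211]
 [103 109 127 148 165 164 165 170 175 184 187 190 192 182 173 172 175 186 196 205 208 209 211 211]
 [ 92 101 116 129 139 139 132 130 134 145 153 160 164 159 146 140 145 161 185 200 207 208 208 210]
 [ 89 101 113 132 149 150 138 121 116 122 125 132 141 137 123 115 122 145 176 197 207 209 210 211]
 [ 91 100 111 132 153 161 144 122 115 119 126 128 127 120 110 104 114 142 174 196 207 207 210 210]
 [ 88 102 107 116 132 132 114  98  94 108 123 126 117 111 108 109 114 129 160 184 202 209 211 212]
 [ 83  96  99  99  99  87  75  73  85 107 116 115 112 102 109 123 131 131 141 168 192 206 208 210]
 [ 77  91  98  96  85  69  67  77  98 113 113 107 102  97 104 126 151 157 157 171 195 207 211 212]
 [ 72  87  96  97  89  74  75  99 114 115 111 102  94  88  90 113 153 177 187 1
[... 4991 characters left out ...]
139  86 130 139  87 131 134 125 124 155 161 161 160 159 160]
 [137 136 139 136 120 133 137  87 128 138 142 121 153 160 158 159 159 158]
 [138 138 138 137 138 137 138  86 129 138 144 133 153 157 158 158 159 159]
 [140 140 140 141 140 140 141 124 136 140 144 143 158 161 160 162 162 160]]
0.9 S [[252.5, 150.4], [254.2, 151.1], [256.0, 151.8], [243.8, 161.2]] T [[303.1, 183.7], [302.8, 185.9], [302.5, 188.0], [302.0, 175.1]]
1.0 S [[249.9, 149.7], [251.8, 150.3], [253.7, 150.8], [242.8, 160.9]] T [[303.4, 180.6], [303.1, 182.9], [302.9, 185.1], [302.1, 173.9]]
1.1 S [[247.1, 149.2], [249.1, 149.6], [251.1, 150.0], [241.7, 160.6]] T [[303.7, 177.3], [303.5, 179.7], [303.2, 182.1], [302.2, 172.6]]
```

Both views put the pointer at 1.0–1.05 rad, so I'll aim for 1.02. Next I check that the arm can follow the arc, then grasp the lid's edge.

```bash
cat >> act.py <<'E'
RT=.163-.034   # TCP radius from lid hinge (true tips at .163)
def lidP(th,r=RT): return W([.095-r*np.cos(th),0,.128+r*np.sin(th)])
E
python3 - <<'E'
from act import *
for th in(1.58,1.4,1.2,1.1,1.02,.96):
    j=manip.inverse_kinematics(lidP(th),quat(th,-1));print(th,None if j is None else j.round(2))
manip.gripper_to(.05)
p=L(manip.get_state()["tcp_pos"]); q=quat(1.58,-1)
manip.line_to(W([p[0],0,.34]),rate=.25)
a=lidP(1.58); b=a.copy(); b[2]=.34
manip.line_to(b,rot=q,rate=.2)
print("hit",manip.line_to(a,rate=.1,stop_force=8))
s=manip.get_state();print(L(s["tcp_pos"]),s["contact_force"])
manip.gripper_to(0.0)
s=manip.get_state();print(s["gripper_width"],L(s["tcp_pos"]),s["contact_force"],s["t"])
snap("a6",dict(top=(195,140,120,120,3),scene=(220,135,120,130,3)))
E
```

```text
1.58 [ 0.32  0.23 -0.02 -0.   -1.32 -0.37]
1.4 [ 0.39  0.07 -0.27  0.08 -1.08 -0.47]
1.2 [ 0.49 -0.1  -0.57  0.27 -0.79 -0.7 ]
1.1 [ 0.54 -0.18 -0.75  0.43 -0.64 -0.88]
1.02 [ 0.54 -0.23 -0.9   0.63 -0.52 -1.08]
0.96 [ 0.5  -0.27 -1.01  0.84 -0.41 -1.25]
hit False
[9.65925940e-02 5.24746223e-05 2.57844713e-01] [0.27000332 0.62768092 0.63441172]
0.008929823894868927 [9.63548260e-02 2.46889249e-05 2.57574198e-01] [-0.07452253  0.48560093  3.38520904] 29.4333
```

The gripper closed to 8.9 mm, so the 10 mm lid is in the jaws. I'll swing it along the arc with a force guard.

```bash
python3 - <<'E'
from act import *
for th in np.linspace(1.54,1.02,14):
    manip.line_to(lidP(th),rot=quat(th,-1),rate=.06)
    s=manip.get_state(); F=np.linalg.norm(s["contact_force"]); print(round(th,2),s["contact_force"].round(1),round(s["gripper_width"],4))
    if F>30: print("STOP");break
snap("a7",dict(top=(195,140,120,120,3),scene=(220,130,110,120,4)))
s=manip.get_state();print(s["t"],L(s["tcp_pos"]),lidP(1.02))
fr=pickle.load(open("a7.pkl","rb"));T,S=fr["top"],fr["scene"]
k=cv2.imread("pics/a7.png")
for a,col in((.95,(0,0,255)),(1.02,(0,255,0)),(1.1,(255,0,0))):
    c_,s_=np.cos(a),np.sin(a)
    li=W([[.095-.185*c_,y,.128+.185*s_] for y in(.09,-.09)]+[[.095-.095*c_,-.148,.128+.095*s_],[.095,-.148,.128]])
    for u,v in proj(T,li): cv2.circle(k,(int((u-194.5)*3),int((v-139.5)*3)),2,col,-1)
    for u,v in proj(S,li): cv2.circle(k,(360+int((u-219.5)*4),int((v-129.5)*4)),2,col,-1)
cv2.imwrite("pics/a7m.png",k[:,:800])
E
```

```text
1.54 [-0.2  1.3  3. ] 0.0086
1.5 [-1.7  1.   5.5] 0.0087
1.46 [-2.5  1.4  7.3] 0.0085
1.42 [-2.1  1.   6.9] 0.0086
1.38 [-3.   1.4  7.9] 0.0086
1.34 [-3.9  1.9  7.9] 0.0085
1.3 [-3.9  1.6  7.8] 0.0084
1.26 [-4.1  1.6  9.1] 0.0088
1.22 [-6.1  2.2  9.1] 0.0083
1.18 [-6.3  1.3  9. ] 0.0088
1.14 [-7.   2.8 10. ] 0.0086
1.1 [-7.6  2.9 11.3] 0.0085
1.06 [-9.8  3.  11.9] 0.0084
1.02 [-10.7   3.6  13.1] 0.0084
33.1333 [0.02854204 0.00038488 0.23965717] [0.54625544 0.00860864 0.23792193]
```

View pics/a7m.png

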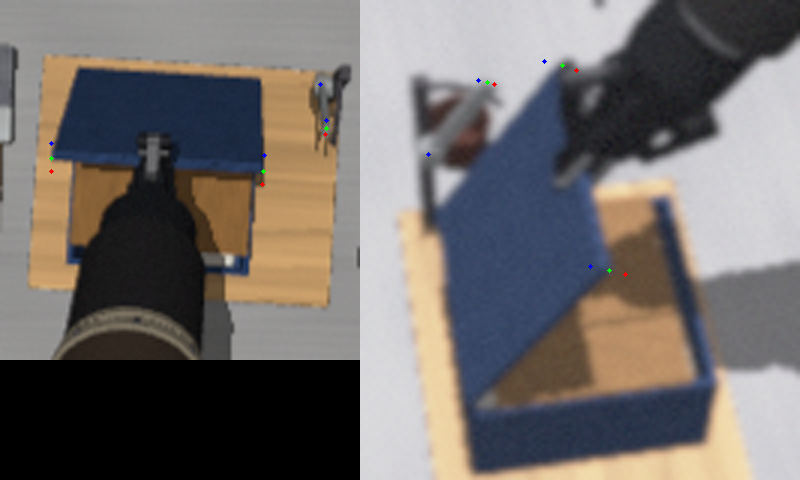

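The lid's corners sit on the 1.02–1.03 projections in both views (scene (607,268) and (565,62); top (52,157)). The pointer bar runs from about (430,158) to (487,88). As a last numeric check, I'll compare the pointer's bar line with the lid's side edge.

```bash
python3 - <<'E'
from act import *
S=pickle.load(open("a7.pkl","rb"))["scene"];g=S["img"].astype(int)
gray=g.sum(2)/3;sat=g.max(2)-g.min(2)
m=(sat<9)&(gray>80)&(gray<145)
c=[];
for v in range(154,168):
    u=[x for x in range(236,252) if m[v,x]]
    if len(u)>=3: c.append((np.mean(u),v,len(u)))
print(np.round(c,1).tolist())
c=np.array([x for x in c if x[2]<=8]); k=np.polyfit(c[:,1],c[:,0],1); print("obs du/dv",k[0].round(3),"u at 160",np.polyval(k,160).round(2))
for th in(.9,1.,1.05,1.1,1.15):
    P=proj(S,W([[.095-r*np.cos(th),-.148,.128+r*np.sin(th)] for r in(.03,.09)])); d=P[1]-P[0]; print(th,(d[0]/d[1]).round(3),(P[0,0]+(160-P[0,1])*d[0]/d[1]).round(2))
s=manip.get_state();print(s["contact_force"],s["qd"].round(4),s["t"])
E
```

```text
[[245.5, 154.0, 8.0], [244.7, 155.0, 10.0], [246.3, 156.0, 9.0], [246.0, 157.0, 7.0], [245.0, 158.0, 7.0], [244.0, 159.0, 7.0], [244.0, 160.0, 7.0], [242.5, 161.0, 6.0], [241.5, 162.0, 6.0], [239.5, 163.0, 8.0], [242.0, 164.0, 7.0], [241.8, 165.0, 6.0], [239.5, 166.0, 4.0], [239.5, 167.0, 4.0]]
obs du/dv -0.542 u at 160 243.29
0.9 -1.036 245.06
1.0 -0.848 243.53
1.05 -0.76 242.8
1.1 -0.675 242.11
1.15 -0.592 241.43
[-12.39786058   2.53699205  13.39547426] [-0.0007  0.005   0.006  -0.0037 -0.0053  0.0003] 33.1333
```

Using only the clean rows (157–162), the slope is about −0.9 and u at row 160 is about 243.6, which gives a pointer angle of about 0.98–1.0. The top view gave 1.0. With the lid at 1.02–1.03, that is well inside the 0.1 rad tolerance. I'll settle briefly, confirm nothing moves, and hand in.

```bash
python3 - <<'E'
from act import *
manip.dwell(.6); s=manip.get_state(); print(L(s["tcp_pos"]),s["contact_force"].round(1),s["gripper_width"],s["t"])
A=pickle.load(open("f0.pkl","rb"))["scene"]["img"];f=manip.grab_frame("scene")["img"]
for n,(x,y) in dict(brush=(272,276),spare=(298,302),dark=(356,337),brown=(281,115)).items():
    print(n,cv2.absdiff(A[y-15:y+15,x-18:x+18],f[y-15:y+15,x-18:x+18]).mean().round(1))
manip.close_job()
E
```

```text
[0.02871458 0.00038401 0.23975888] [-13.    2.6  14.9] 0.008653138532253465 33.7333
brush 20.8
spare 19.0
dark 10.6
brown 17.2
the job is handed in; nothing more can be done
```

I folded the short flap flat, then the long flap over it. I then gripped the lid by its free edge, swung it down to the pointer's slope, and handed in at about 34 s with the gripper still holding it. No verdict was reported.

**Checks that agreed:**
- **Short flap:** about 0–0.05 rad in both views before the long flap went over it.
- **Long flap:** its edge is where it should be at 0 rad in the scene view, and the fold ended on a 9.5 N stop.
- **Lid against pointer:** the lid is at about 1.02–1.03 rad in both views. The pointer reads about 1.0, so they differ by roughly 0.03 against the 0.1 allowed.
- **Hold:** the jaws stand at 8.7 mm on the 10 mm lid, and the arm was still after a 0.6 s wait.

**Checks that failed or disagreed:**
- **Fingertip position:** my first sweep at the short flap missed. The images showed the fingertips about 20 mm short of the reported tool point, and contact with the long flap later gave 34 mm. I used 34 mm for the lid grasp.
- **Short flap force stop:** it never triggered, so the images are my only evidence that the flap is flat.
- **Pointer slope:** the automatic line fit gave a figure well outside the pointer's range because other pixels got into it. I used the clean rows, the tip position and the top view instead, which ranged from about 0.97 to 1.06.
- **Objects around the box:** the before/after image comparison was inconclusive. All four patches I compared changed, possibly because of the arm's shadow. I did not compare the cup or caddy, or re-measure the teapot. The arm worked only over the box and did not knowingly touch any of them.
- **Force at the end:** the arm held about 20 N on the tool, which had risen as the lid came down. This is probably a small hinge-position error, and it is within the limits.

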